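Take down the pour-over tower

TASK

The coffee has run through: take the pour-over tower on the scale apart. Put the steel water distributor on the saucer, seat the dripper in the drip stand, close the server with its wooden lid while it still stands on the scale, and only then carry the closed server to the middle of the cork trivet. Keep the pieces upright while you move them, set them down rather than drop them, and leave the mug and the red tin where they are.

Things in the scene. Friction and masses are not known exactly. Their poses are not given: they have to be found in the camera images.
- distributor: steel water distributor, top of the tower, 44 mm high, 100 g: straight open cup 50 mm across (12 to 44 mm above the origin; grip it there) on a flange 72 mm across (8 to 12 mm up), over a ring 44 mm across and 8 mm deep. Round; origin: centre of the ring's underside, z up. Its flange lies on the dripper's rim; it lifts straight off.
- dripper: white single-cup dripper, second in the tower, 82 mm high, 180 g: open body 59 mm (foot) to 62 mm (rim) across, 17 to 82 mm above the origin (grip across it, about 65 mm up) on a foot plate 90 mm across (12 to 17 mm up), over an outlet collar 44 mm across, 12 mm deep, tapered. Round; origin: centre of the collar's underside, z up. Its plate lies on the server's rim; it lifts straight off.
- server: white coffee server on the scale, third in the tower, 128 mm high, 450 g: body to 98 mm across, narrowing above 52 mm to a neck with wooden collar 62 mm across (87 to 126 mm above the origin; grip it there from above, about 106 mm up, below the lid, whose knob rises 22 mm over the rim). Mouth 50 mm across inside, rim 128 mm up. Round; origin: centre of the underside, z up.
- lid: wooden lid of the server, lying on the worktop on its plug, 32 mm high, 50 g: tapered plug 45 mm across, 10 mm deep; disc 57 mm across (10 to 15 mm above the origin); knob 16 to 22 mm across (15 to 32 mm up; grip it with the fingertips). Round; origin: centre of the plug's underside, z up. Seated, the disc lies on the server's rim and the origin is 118 mm above the server's.
- scale: flat grey coffee scale, 145 x 130 mm, fixed, the tower stands on its black mat, 24 mm above the worktop. Origin: centre of the underside; the mat's centre is 10 mm along its +x; its display is on the -x side.
- drip_stand: small round white stoneware pot with an open mouth, 82 mm wide and 45 mm high, fixed: the dripper's stand. Mouth 52 mm across inside, 62 mm outside, 45 mm above the origin; 40 mm deep. Origin: centre of the underside. With the dripper seated its foot plate lies on the stand's rim and the dripper's origin is 33 mm above the stand's.
- saucer: white saucer, 116 mm wide, rim 14 mm high, fixed. Flat inner floor about 70 mm across, 4 mm above the origin, for the distributor to stand on upright. Origin: centre of the underside.
- trivet: round cork trivet, 126 mm across, 10 mm thick, fixed. Origin: centre of the underside.
- mug: cream mug, 92 x 127 x 95 mm, handle on its own -y side; a bystander to leave alone. Origin: centre of the underside.
- coffee_tin: red round tin with a knobbed lid, 87 mm across, 110 mm high; a bystander to leave alone. Origin: centre of the underside.
Mind the look-alikes: they are no part of the job. Leave any blue or purple look-alike of the distributor alone.

How it is judged:
By the outcome, as a careful person would: the job done as asked, in the order asked, and still so for the second after the job is handed in, with the robot touching nothing.
It also fails if it takes over 122 s, if anything falls off the work surface, if the arm or the gripper's body presses on something with over 40 N, if the wrist force passes 120 N, or if a joint passes its speed limit or range.

ROBOT

A 6-joint arm with a two-finger parallel gripper is mounted at the origin on a cart in front of the work surface, level with it; the furniture and walls round the work are solid. World frame = base frame: x ahead of the robot, y to its left, z up, the work surface at z = 0. Lengths are in m, angles in rad, forces in N, time in s.
With the tool pointing down it reaches from about 0.275 to 0.875 m from the base axis. Payload 12.5 kg.
Tool frame: the origin (TCP) lies at the very end of the fingers, on their centre line; the grasp point (between the pads) lies 19 mm behind it; z points along the fingers, y is the line along which they close (so a half turn about z gives the same grasp; the last joint's range is limited). The gripper opens to 85 mm and grips with 20 to 120 N. Pads are 22 mm wide; open, the fingers measure 114 mm over their backs; the gripper's body (76 mm by 85 mm) begins 54 mm behind the grasp point. The pads swing forward as they close: fully open they stand 13 mm farther back than shut.
Start: joints at [1.161, 0.351, 1.652, -0, 1.139, -0.085], TCP at [0.175, 0.521, 0.203] pointing down, gripper open.
Joint ranges: [-2.75, 2.75], [-0.79, 2.1], [0.01, 2.65], [-1.57, 4.71], [0.07, 3.14], [-2.87, 2.87]. Speed limits (rad/s): [2.22, 2.22, 2.79, 3.14, 3.14, 3.14].

INTERFACE

Orientations are given as a 3x3 rotation matrix whose columns are the frame's x, y, z axes.
In Python, from bench import manip gives the robot as it stands. Calls block until the motion is done:
- manip.move_ptp(position, orientation): joint-space move of the TCP to a pose.
- manip.move_l(position, attitude=None, max_speed=0.15): straight line of the TCP; attitude=None keeps the orientation; max_speed is the mean speed in m/s.
- manip.move_j(angles): joint-space move.
- manip.set_gripper(opening, effort=None): opening from 0.0 (shut) to 1.0 (fully open); effort is the grip in N (None keeps the last); returns when the fingers have stopped.
- manip.dwell(seconds).
- manip.inverse_kinematics(position, orientation): joint angles nearest the present ones, or None.
- manip.grab_frame(name): name is "scene" or "top" or "wrist"; returns (picture, depth): 400x640x3 uint8, red, green, blue; 400x640 float32, m along the optical axis (not along the pixel's ray), 0 where there is no reading.
- manip.get_calibration(name): a dict with "camera_matrix" (3x3 intrinsics, pixels), "k1" (the pictures are not rectified: a ray, as slopes to the right and down, at radius r is drawn at 1 + k1 r^2 times it, then the intrinsics apply), "R" (3x3) and "t" (3): a world point X has camera coordinates R X + t. Camera axes: x right, y down, z forward; pixel columns grow to the right and rows downward; lengths in m; the calibration is good to about 2 mm. A picture is of the moment at which its call begins: read the wrist's pose just before it. get_calibration takes no time and is no camera call; for the wrist camera it gives the pose at the moment of the call.
A pose or a line that the arm cannot do raises manip.Unreachable and nothing moves.
- manip.sign_off(): hands the job in; it is judged then, once.
Trained networks look in the newest picture that a camera, given by its name, has taken for a name from the list of things; names that differ only in an ending like _2 or _b are one class to them, and where a whole thing is asked for, a point or a joint stands for the part that bears it (a point fixed in the world has none). Each returns a list of dicts, best first, with "confidence" (0 to 1); they miss things now and then, are a little off and sometimes report something else, mostly with a low value. They report only what shows in the picture. A call takes as long as a camera call. They do not tell look-alikes from the thing itself.
- manip.look_for(camera, name): "at" ([x, y, z] in m, in world coordinates, good to about 4 mm: the middle of the surface that is visible of it).
Readings, each from a call of its own:
- manip.current_time(): time.
- manip.current_qpos(): joint angles.
- manip.current_joint_vel(): joint speeds.
- manip.current_joint_torque(): joint torques, N m.
- manip.current_ee_pos(): TCP position.
- manip.current_tcp_rot(): TCP orientation.
- manip.current_force(): force on the tool from outside, world axes, zero at the start.
- manip.current_ft_torque(): the same for the moment, N m.
- manip.current_grip_width(): opening from 0.0 (shut) to 1.0 (fully open).
- manip.current_grip_force(): force on a finger pad.
Only numpy, scipy, OpenCV 4.12 (cv2) and the standard library are available. Lean on these libraries where they do the work, as an engineer would, in place of code of your own. Each camera call takes 0.05 s, during which the arm holds its last target. There are 200 camera calls.

## Working session

There is one attempt and no reset: what is moved stays moved. The work goes in short steps, each a Python script; the robot and the scene stay as the last script left them, time stands still between calls to the robot, and variables do not carry over. Pictures are saved under pics/ and viewed, at most 18 in all, crops included, and the job is handed in when it is done.

```bash
mkdir -p pics; ls; python3 - <<'E'
from bench import manip
import cv2
for n in ("scene","top"):
    im,d=manip.grab_frame(n); cv2.imwrite(f"pics/{n}0.png",im[:,:,::-1])
    c=manip.get_calibration(n); print(n,c["camera_matrix"].tolist(),c["k1"],(-c["R"].T@c["t"]).round(3))
    for t in ["distributor","dripper","server","lid","scale","drip_stand","saucer","trivet","mug","coffee_tin"]:
        print(t,[(r["at"].round(3).tolist() if hasattr(r["at"],'round') else r["at"],round(r["confidence"],2)) for r in manip.look_for(n,t)][:4])
print(manip.current_time())
E
```

```text
pics
scene [[459.71994546933587, 0.0, 315.45456627825763], [0.0, 459.71994546933587, 204.13595398799214], [0.0, 0.0, 1.0]] -0.13481180100822687 [ 0.038 -0.868  0.887]
distributor [([0.4841, -0.1198, 0.0193], 0.94), ([0.5647, 0.0238, 0.0199], 0.73)]
dripper [([0.629, -0.1261, 0.1727], 0.79), ([0.618, -0.2879, 0.0647], 0.64)]
server [([0.6218, -0.1315, 0.0825], 0.74)]
lid [([0.4329, 0.2956, 0.0031], 0.7), ([0.4247, 0.0318, 0.017], 0.48)]
scale [([0.5983, -0.1399, 0.0209], 0.57)]
drip_stand [([0.4443, -0.2428, 0.0232], 0.98)]
saucer [([0.4311, 0.2969, 0.0032], 0.9), ([0.5965, -0.1427, 0.0223], 0.22)]
trivet [([0.6174, 0.212, 0.0114], 0.74)]
mug [([0.617, -0.2904, 0.0653], 0.56)]
coffee_tin [([0.5901, 0.3544, 0.0627], 0.78)]
top [[361.7050653466275, 0.0, 317.0326378230418], [0.0, 361.7050653466275, 202.53080007210713], [0.0, 0.0, 1.0]] 0.012627204516142099 [0.388 0.055 1.075]
distributor [([0.6442, -0.1019, 0.2309], 0.97), ([0.488, -0.1128, 0.0161], 0.85)]
dripper [([0.6254, -0.0932, 0.1536], 0.86)]
server [([0.615, -0.0853, 0.0779], 0.75), ([0.4349, 0.2977, 0.0058], 0.51)]
lid [([0.4273, 0.0352, 0.0167], 0.64), ([0.6014, -0.0871, 0.0229], 0.34), ([0.4468, -0.2373, 0.0229], 0.27)]
scale [([0.5978, -0.0859, 0.0226], 0.6)]
drip_stand [([0.4474, -0.2387, 0.0252], 0.65)]
saucer [([0.4354, 0.2963, 0.005], 0.96)]
trivet [([0.6184, 0.2166, 0.0103], 0.77)]
mug [([0.6135, -0.3077, 0.0498], 0.94)]
coffee_tin [([0.6039, 0.3744, 0.0937], 0.84), ([0.6159, -0.3049, 0.05], 0.42)]
1.1
```

View pics/scene0.png

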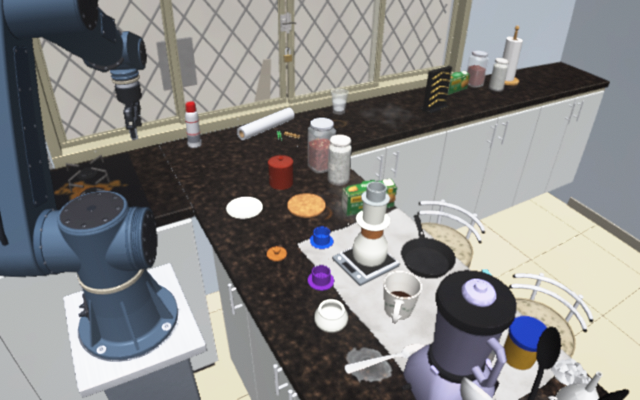

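View pics/top0.png

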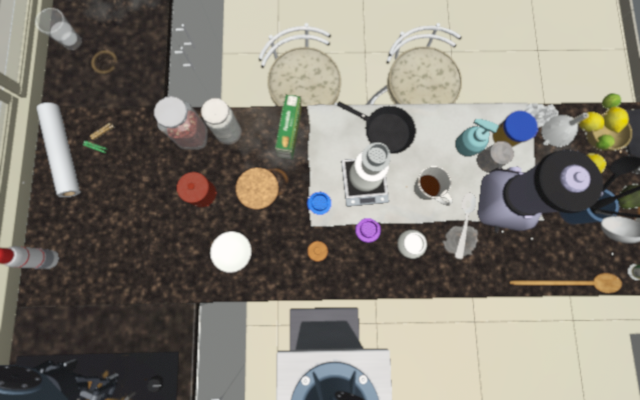

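Distributor candidates: steel cup on top of the tower at scene (376,190) / top (376,155); blue look-alike at scene (321,237) / top (319,203); purple look-alike at scene (320,277) / top (368,230). I choose the steel one on the tower. The lid is the wooden piece at scene (277,253), the drip stand the white pot at (331,317), the saucer at (244,207), and the trivet is the cork disc at (307,205).

Next I fit positions from the depth data and check a close crop.

```bash
cat > h.py <<'E'
import numpy as np, cv2
from scipy.optimize import least_squares
from bench import manip
def cloud(n):
    c=manip.get_calibration(n); im,d=manip.grab_frame(n)
    K=c["camera_matrix"]; v,u=np.mgrid[:400,:640]
    p=cv2.undistortPoints(np.stack([u.ravel(),v.ravel()],1).astype(float)[:,None],K,np.array([c["k1"],0,0,0,0.]))[:,0]
    z=d.ravel().astype(float); X=np.c_[p*z[:,None],z]
    W=(X-c["t"])@c["R"]; W[z==0]=np.nan
    return im,W.reshape(400,640,3)
def near(W,xy,r,z0,z1):
    P=W.reshape(-1,3); P=P[~np.isnan(P[:,0])]
    return P[(np.hypot(P[:,0]-xy[0],P[:,1]-xy[1])<r)&(P[:,2]>z0)&(P[:,2]<z1)]
def circ(P,R,x0):
    s=least_squares(lambda q:np.hypot(P[:,0]-q[0],P[:,1]-q[1])-R,x0,loss="soft_l1",f_scale=.0015)
    return s.x.round(4).tolist(),len(P),float(np.median(abs(s.fun)).round(4))
E
python3 - <<'E'
from h import *
for n in ("scene","top"):
    im,W=cloud(n)
    T=(0.62,-0.09); print(n)
    T=np.median(near(W,T,.06,.1,.3),0)[:2]
    for nm,z0,z1,R in (("distr",.23,.256,.025),("dripper",.165,.215,.0305),("collar",.113,.138,.031),("body",.045,.07,.049)):
        P=near(W,T,.06,z0,z1); print(nm,circ(P,R,T+np.array([.02,.02 if n=="scene" else -.0])) if len(P)>5 else len(P))
    for nm,xy,r,z0,z1 in (("saucer",(.434,.297),.08,.0025,.03),("trivet",(.618,.215),.085,.005,.03),("lid",(.427,.034),.045,.006,.05),("knob",(.427,.034),.045,.022,.05),("stand",(.446,-.239),.06,.038,.06)):
        P=near(W,xy,r,z0,z1)
        if len(P)<5: print(nm,len(P));continue
        cc,rr=cv2.minEnclosingCircle(P[:,:2].astype(np.float32)); print(nm,len(P),np.round(cc,4),round(rr,4),"mean",P.mean(0).round(4), "z med/max",np.median(P[:,2]).round(4),P[:,2].max().round(4))
    P=near(W,(.45,.17),.03,-.05,.05);print("table z",np.median(P[:,2]))
    if n=="scene": cv2.imwrite("pics/crop1.png",cv2.resize(im[170:340,220:440,::-1],None,fx=3.5,fy=3.5,interpolation=2))
E
```

```text
scene
distr ([0.6468, -0.1053], 298, 0.0014)
dripper ([0.6471, -0.1051], 359, 0.0009)
collar ([0.6477, -0.1057], 161, 0.0009)
body ([0.6492, -0.1037], 256, 0.0011)
saucer 509 [0.4351 0.2959] 0.073 mean [0.4327 0.2968 0.0078] z med/max 0.0075 0.0168
trivet 664 [0.6211 0.2141] 0.066 mean [0.617  0.2137 0.0089] z med/max 0.0088 0.0154
lid 205 [0.4307 0.0376] 0.0312 mean [0.4268 0.0338 0.0171] z med/max 0.0149 0.0342
knob 40 [0.4284 0.036 ] 0.0117 mean [0.4272 0.0363 0.029 ] z med/max 0.0297 0.0342
stand 194 [ 0.4456 -0.2395] 0.0333 mean [ 0.4444 -0.2395  0.0429] z med/max 0.0433 0.0482
table z -0.0008482126279323733
top
distr ([0.646, -0.1033], 182, 0.0017)
dripper ([0.6477, -0.1055], 82, 0.0004)
collar 0
body ([0.6493, -0.1065], 96, 0.0008)
saucer 1114 [0.4356 0.2994] 0.0786 mean [0.433  0.2952 0.0079] z med/max 0.0074 0.0188
trivet 1352 [0.6261 0.2102] 0.0744 mean [0.6198 0.219  0.0093] z med/max 0.0093 0.0147
lid 297 [0.4297 0.0394] 0.0283 mean [0.4292 0.0393 0.0162] z med/max 0.0142 0.0377
knob 44 [0.4298 0.0397] 0.0107 mean [0.4295 0.039  0.0299] z med/max 0.03 0.0377
stand 125 [ 0.4464 -0.2359] 0.0316 mean [ 0.4454 -0.2361  0.0431] z med/max 0.0433 0.0475
table z -0.0007640039418162032
```

View pics/crop1.png

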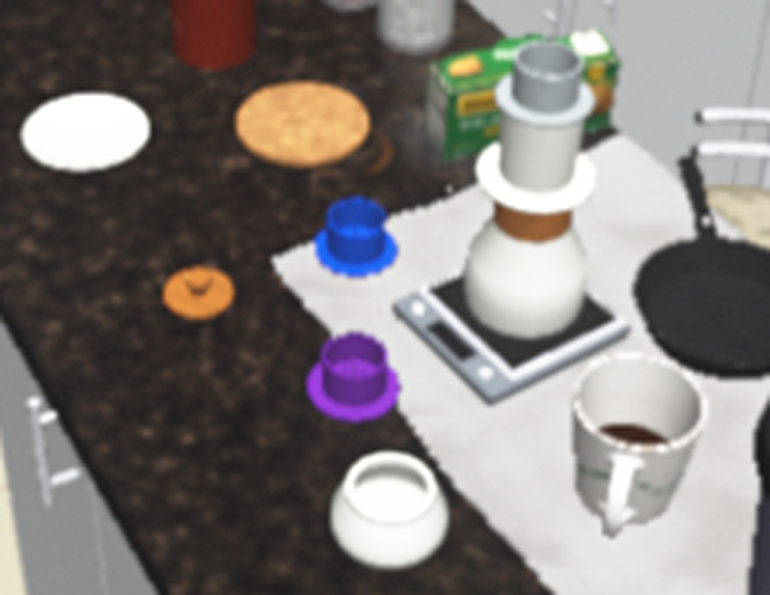

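The crop confirms it: the steel cup tops the tower at crop (547,80). The blue (355,235) and purple (353,375) ones stand on the worktop. Now I check reach and take a wrist view over the tower.

```bash
cat >> h.py <<'E'
D=np.array([[1,0,0],[0,-1,0],[0,0,-1.]])
def st(): print("t",manip.current_time(),"ee",np.round(manip.current_ee_pos(),4),"w",round(manip.current_grip_width(),3),"gf",round(float(np.max(manip.current_grip_force())),1),"F",np.round(manip.current_force(),1))
E
python3 - <<'E'
from h import *
print(np.round(manip.current_tcp_rot(),2).tolist())
for p in [(.647,-.105,.33),(.647,-.105,.111),(.434,.297,.03),(.434,.297,.25),(.446,-.239,.08),(.446,-.239,.3),(.428,.037,.018),(.619,.215,.09)]:
    q=manip.inverse_kinematics(np.array(p),D); q2=manip.inverse_kinematics(np.array(p),D@np.diag([-1,-1,1])); print(p,None if q is None else np.round(q,2), None if q2 is None else np.round(q2,2))
manip.move_ptp([.645,-.105,.40],D); st()
c=manip.get_calibration("wrist"); print((-c["R"].T@c["t"]).round(3),c["R"].round(2).tolist(),c["camera_matrix"][0,0])
im,W=cloud("wrist"); cv2.imwrite("pics/w1.png",im[:,:,::-1])
T=(.647,-.105)
for nm,z0,z1,R in (("distr",.23,.262,.025),("flange",.218,.23,.036),("plate",.15,.16,.045)):
    P=near(W,T,.06,z0,z1); print(nm,circ(P,R,T) if len(P)>5 else len(P))
E
```

```text
[[-0.95, 0.32, -0.0], [0.32, 0.95, -0.0], [0.0, -0.0, -1.0]]
(0.647, -0.105, 0.33) [-0.23  0.47  1.17 -0.    1.5   1.34] [-0.23  0.47  1.17 -0.    1.5  -1.8 ]
(0.647, -0.105, 0.111) [-0.23  0.64  1.44 -0.    1.07  1.34] [-0.23  0.64  1.44 -0.    1.07 -1.8 ]
(0.434, 0.297, 0.03) [ 0.51  0.56  1.84 -0.    0.74  2.08] [ 0.51  0.56  1.84 -0.    0.74 -1.06]
(0.434, 0.297, 0.25) [ 0.51  0.26  1.66 -0.    1.23  2.08] [ 0.51  0.26  1.66 -0.    1.23 -1.06]
(0.446, -0.239, 0.08) [-0.58  0.44  1.87 -0.    0.83  0.99] [-0.58  0.44  1.87 -0.    0.83 -2.15]
(0.446, -0.239, 0.3) [-0.58  0.18  1.63 -0.    1.33  0.99] [-0.58  0.18  1.63 -0.    1.33 -2.15]
(0.428, 0.037, 0.018) [-0.02  0.46  2.09 -0.    0.6   1.55] [-0.02  0.46  2.09 -0.    0.6  -1.59]
(0.619, 0.215, 0.09) [ 0.26  0.66  1.45 -0.    1.03  1.83] [ 0.26  0.66  1.45 -0.    1.03 -1.31]
t 4.0417 ee [ 0.645  -0.1042  0.3998] w 1.006 gf 0.0 F [-0.1 -0.1  0.5]
[ 0.723 -0.105  0.571] [[0.0, -1.0, -0.0], [-0.95, -0.0, 0.3], [-0.3, 0.0, -0.95]] 340.6257715760238
distr ([0.6502, -0.104], 1122, 0.0018)
flange ([0.6363, -0.1038], 2511, 0.0089)
plate ([0.6394, -0.1041], 1067, 0.003)
```

View pics/w1.png

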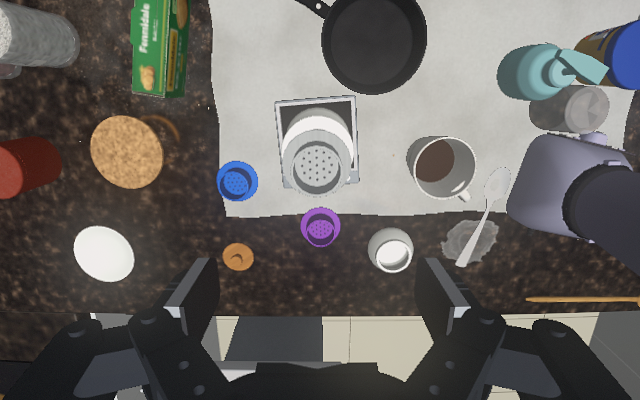

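The wrist view shows the tower at (318,160), lid (238,257), stand (391,250), saucer (104,254) and trivet (127,151). I fit those from here, then lift the distributor.

```bash
cat >> h.py <<'E'
def targets(W):
    for nm,xy,r,z0,z1 in (("saucer",(.434,.296),.075,.003,.03),("trivet",(.618,.215),.075,.005,.03),("lid",(.428,.037),.04,.007,.05),("knob",(.428,.037),.03,.024,.05),("stand",(.446,-.238),.045,.037,.06),("stand_in",(.446,-.238),.024,-.01,.03)):
        P=near(W,xy,r,z0,z1)
        if len(P)<9: print(nm,len(P));continue
        lo,hi=np.percentile(P[:,:2],[1.5,98.5],0); print(nm,len(P),"mid",((lo+hi)/2).round(4),"ext",(hi-lo).round(4),"mean",P.mean(0).round(4))
E
python3 - <<'E'
from h import *
im,W=cloud("wrist"); targets(W)
x,y=.6475,-.1045
manip.move_l([x,y,.30],max_speed=.2)
manip.move_l([x,y,.231],max_speed=.1); st()
manip.set_gripper(0.0,35); st()
manip.move_l([x,y,.34],max_speed=.12); st()
im,W=cloud("wrist"); cv2.imwrite("pics/w2.png",im[:,:,::-1])
for n in("scene","top"):
    _,W=cloud(n); P=near(W,(x,y),.045,.315,.336); print("flange held",n,len(P),P.min(0).round(4),P.max(0).round(4),circ(P,.036,(x,y)))
    P=near(W,(x,y),.05,.165,.215); print("dripper",circ(P,.0305,(x,y)))
E
```

```text
saucer 2456 mid [0.4327 0.2931] ext [0.1049 0.1041] mean [0.4311 0.296  0.0085]
trivet 4188 mid [0.6224 0.217 ] ext [0.1146 0.1154] mean [0.6235 0.2166 0.0101]
lid 664 mid [0.4315 0.04  ] ext [0.0527 0.0502] mean [0.4335 0.0391 0.0172]
knob 102 mid [0.4321 0.0394] ext [0.018  0.0173] mean [0.4327 0.0393 0.0305]
stand 392 mid [ 0.4481 -0.2363] ext [0.0594 0.0607] mean [ 0.4482 -0.236   0.0429]
stand_in 281 mid [ 0.4383 -0.2408] ext [0.0304 0.0393] mean [ 0.4385 -0.2413  0.0045]
t 5.6333 ee [ 0.6479 -0.1046  0.2319] w 0.999 gf 0.0 F [ 0.9 -0.7 -0.2]
t 6.4 ee [ 0.6475 -0.1045  0.231 ] w -0.003 gf 0.0 F [-0.1  0.1 -0.6]
t 7.4583 ee [ 0.6472 -0.1045  0.339 ] w -0.0 gf 0.0 F [ 0.5  0.3 -0.5]Traceback (most recent call last):
  File "<stdin>", line 10, in <module>
    return umr_minimum(a, axis, None, out, keepdims, initial, where)
ValueError: zero-size array to reduction operation minimum which has no identity
```

View pics/w2.png

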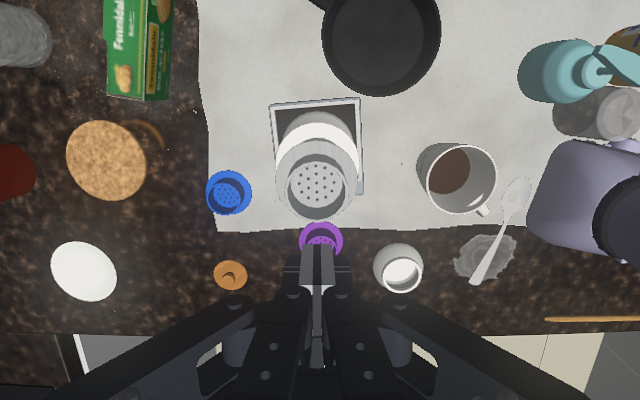

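The fingers closed on air: the distributor still stands on the tower at (318,185). I check its actual height and whether it moved.

```bash
python3 - <<'E'
from h import *
manip.set_gripper(1.0); st()
x,y=.6475,-.1045
for n in("scene","top","wrist"):
    im,W=cloud(n); P=near(W,(x,y),.06,.13,.36 if n!="wrist" else .29); h,e=np.histogram(P[:,2],np.arange(.13,.3,.008)); print(n,dict(zip(e.round(3).tolist(),h.tolist())))
    for z in (.165,.18,.2,.21,.225,.232,.24,.248,.254): 
        Q=P[abs(P[:,2]-z)<.004]; 
        if len(Q)>8: print(z,Q.min(0)[:2].round(3),Q.max(0)[:2].round(3))
    if n=="scene": cv2.imwrite("pics/s2.png",cv2.resize(im[150:310,300:460,::-1],None,fx=3.5,fy=3.5,interpolation=2))
E
```

```text
t 8.3417 ee [ 0.6475 -0.1045  0.34  ] w 0.998 gf 0.0 F [-0.5 -0.6  0.1]
scene {0.13: 49, 0.138: 11, 0.146: 42, 0.154: 258, 0.162: 51, 0.17: 59, 0.178: 56, 0.186: 55, 0.194: 56, 0.202: 63, 0.21: 52, 0.218: 140, 0.226: 90, 0.234: 93, 0.242: 97, 0.25: 109, 0.258: 9, 0.266: 0, 0.274: 0, 0.282: 0, 0.29: 0}
0.165 [ 0.615 -0.137] [ 0.664 -0.091]
0.18 [ 0.615 -0.136] [ 0.667 -0.097]
0.2 [ 0.614 -0.138] [ 0.664 -0.091]
0.21 [ 0.614 -0.138] [ 0.665 -0.09 ]
0.225 [ 0.611 -0.141] [ 0.682 -0.071]
0.232 [ 0.618 -0.132] [ 0.67  -0.081]
0.24 [ 0.622 -0.131] [ 0.673 -0.079]
0.248 [ 0.621 -0.132] [ 0.672 -0.079]
0.254 [ 0.621 -0.132] [ 0.672 -0.08 ]
top {0.13: 0, 0.138: 0, 0.146: 26, 0.154: 130, 0.162: 5, 0.17: 5, 0.178: 10, 0.186: 7, 0.194: 6, 0.202: 0, 0.21: 0, 0.218: 26, 0.226: 11, 0.234: 0, 0.242: 0, 0.25: 0, 0.258: 0, 0.266: 0, 0.274: 0, 0.282: 0, 0.29: 0}
0.18 [ 0.625 -0.085] [ 0.649 -0.075]
0.225 [ 0.621 -0.086] [ 0.661 -0.069]
wrist {0.13: 0, 0.138: 0, 0.146: 2, 0.154: 1485, 0.162: 30, 0.17: 20, 0.178: 2, 0.186: 0, 0.194: 0, 0.202: 0, 0.21: 0, 0.218: 925, 0.226: 2712, 0.234: 290, 0.242: 315, 0.25: 686, 0.258: 188, 0.266: 0, 0.274: 0, 0.282: 0, 0.29: 0}
0.165 [ 0.672 -0.121] [ 0.677 -0.091]
0.225 [ 0.619 -0.139] [ 0.684 -0.068]
0.232 [ 0.626 -0.134] [ 0.673 -0.076]
0.24 [ 0.626 -0.126] [ 0.673 -0.082]
0.248 [ 0.626 -0.127] [ 0.673 -0.082]
0.254 [ 0.624 -0.128] [ 0.673 -0.079]
```

View pics/s2.png

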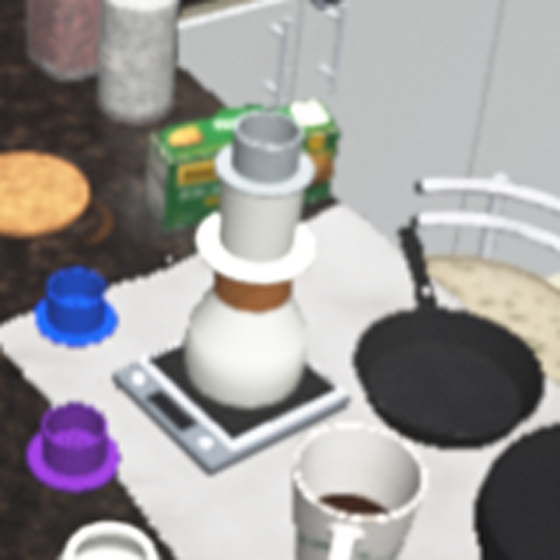

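Nothing was displaced: the cup is at (.6475,-.1045), top at .258. I descend again and look before closing.

```bash
python3 - <<'E'
from h import *
x,y=.6475,-.1045
manip.move_l([x,y,.228],max_speed=.15); st()
a=manip.grab_frame("wrist")[0][100:,120:520]; b=manip.grab_frame("scene")[0][120:270,310:460]
cv2.imwrite("pics/w3.png",np.hstack([cv2.resize(a,(400,300)),cv2.resize(b,(300,300))])[:,:,::-1])
E
```

```text
t 9.3917 ee [ 0.648  -0.1046  0.2291] w 1.003 gf 0.0 F [0.3 1.1 0.4]
```

View pics/w3.png

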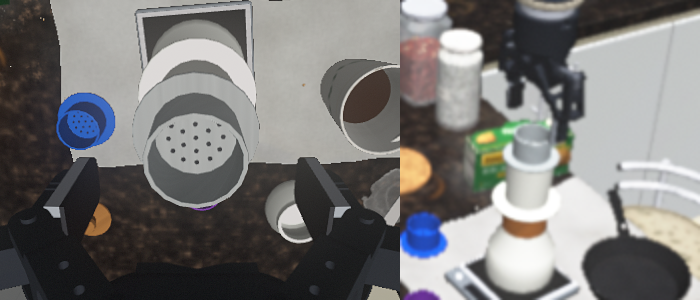

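In this view the fingertips end above the cup instead of beside it, so the real tips sit higher than the reported TCP. I measure this from depth.

```bash
python3 - <<'E'
from h import *
manip.move_l([.6475,-.1045,.36],max_speed=.3)
for w in (1.0,0.0):
    manip.set_gripper(w); st(); e=np.array(manip.current_ee_pos())
    for n in ("wrist","scene","top"):
        im,W=cloud(n); P=near(W,e[:2],.09,.30,.45 if n=="wrist" else .42); Q=P[P[:,2]<np.percentile(P[:,2],.5)+.006]
        print(n,len(P),"zmin",np.percentile(P[:,2],[0.2,.5,1,3]).round(4),"tips",Q.mean(0).round(4),Q[:,:2].min(0).round(3),Q[:,:2].max(0).round(3))
    if w==1.0:
        W=cloud("wrist")[1]; 
manip.set_gripper(1.0)
E
```

```text
t 10.3 ee [ 0.6472 -0.1044  0.3588] w 1.001 gf 0.0 F [-0.5 -0.1 -0.4]
wrist 9691 zmin [0.4004 0.4011 0.4018 0.4043] tips [ 0.6507 -0.1057  0.4042] [ 0.637 -0.157] [ 0.66  -0.051]
scene 128 zmin [0.4014 0.4014 0.4015 0.4019] tips [ 0.6453 -0.0955  0.4042] [ 0.636 -0.158] [ 0.659 -0.057]
top 10 zmin [0.4005 0.4007 0.401  0.4024] tips [ 0.6418 -0.0553  0.4003] [ 0.642 -0.055] [ 0.642 -0.055]
t 11.2667 ee [ 0.6475 -0.1045  0.36  ] w 0.003 gf 0.0 F [ 0.  -0.5 -0.1]
wrist 14154 zmin [0.3932 0.3946 0.3958 0.4004] tips [ 0.6577 -0.1048  0.3971] [ 0.655 -0.118] [ 0.66  -0.092]
scene 126 zmin [0.3875 0.3879 0.3885 0.3904] tips [ 0.6439 -0.1107  0.391 ] [ 0.634 -0.113] [ 0.655 -0.104]Traceback (most recent call last):
  File "<stdin>", line 6, in <module>
    return _quantile_unchecked(
        a, q, axis, out, overwrite_input, method, keepdims, weights)
    return _ureduce(a,
                    func=_quantile_ureduce_func,
    ...<5 lines>...
                    overwrite_input=overwrite_input,
                    method=method)
    r = func(a, **kwargs)
    result = _quantile(arr,
                       quantiles=q,
    ...<2 lines>...
                       out=out,
                       weights=wgt)
    slices_having_nans = np.isnan(arr[-1, ...])
                                  ~~~^^^^^^^^^
IndexError: index -1 is out of bounds for axis 0 with size 0
```

The tips sit 28 mm behind the reported TCP when shut (41 mm when open), in both the wrist and scene views. I correct for that offset and retry.

```bash
cat >> h.py <<'E'
OFF=.028   # real fingertips (shut) end this far behind the reported TCP
def go(x,y,z,v=.15): manip.move_l([x,y,z-OFF],max_speed=v)   # z = real shut-tip height
E
python3 - <<'E'
from h import *
x,y=.6475,-.1045
manip.set_gripper(1.0)
go(x,y,.29,.3); go(x,y,.226,.1); st()
manip.set_gripper(0.0,30); st()
go(x,y,.36,.12); st()
for n in("scene","top"):
    _,W=cloud(n); P=near(W,(x,y),.05,.335,.375); 
    print(n,np.histogram(P[:,2],np.arange(.335,.38,.005))[0], P.min(0).round(4),P.max(0).round(4)) if len(P) else 0
    P=near(W,(x,y),.05,.165,.215); print("dripper",circ(P,.0305,(x,y)))
im,W=cloud("wrist"); cv2.imwrite("pics/w4.png",im[:,:,::-1])
E
```

```text
t 13.4667 ee [ 0.648  -0.1046  0.199 ] w 0.998 gf 0.0 F [-0.5 -0.9  0.3]
t 13.8917 ee [ 0.6478 -0.1044  0.1987] w 0.587 gf 31.1 F [-1.4  2.8  5.2]
t 15.1583 ee [ 0.6473 -0.1044  0.3311] w 0.585 gf 31.3 F [ 0.4 -0.1 -0.7]
scene [  0   1   0   9 141  37  42  63] [ 0.6105 -0.1444  0.3449] [ 0.6749 -0.0712  0.3749]
dripper ([0.6467, -0.1061], 514, 0.0016)
dripper ([0.6476, -0.1056], 37, 0.0003)
```

View pics/w4.png

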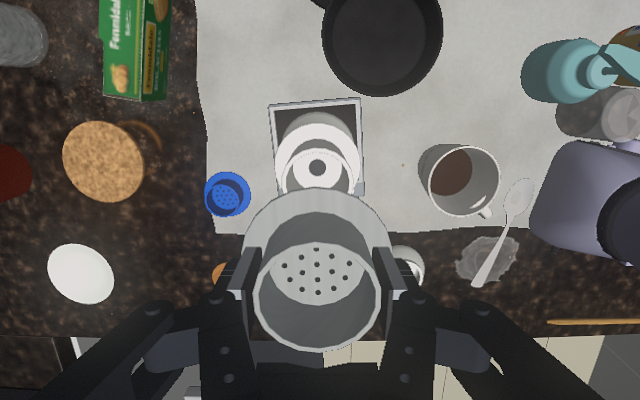

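The distributor is held level: cup at (318,300), and the dripper left below at (318,165). Now I place it on the saucer.

```bash
python3 - <<'E'
from h import *
x,y=.434,.296
manip.move_ptp([x,y,.15-OFF],D); go(x,y,.04,.12); go(x,y,.0175,.04); st()
manip.set_gripper(1.0); go(x,y,.12,.2); st()
for n in("scene","top","wrist"):
    im,W=cloud(n); P=near(W,(x,y),.045,.01,.06); Q=near(W,(x,y),.035,.03,.055)
    print(n,np.histogram(P[:,2],np.arange(.005,.06,.005))[0],"cup",circ(Q,.025,(x,y)), Q[:,2].max().round(4))
    targets(W) if n=="wrist" else 0
cv2.imwrite("pics/w5.png",im[:,:,::-1])
E
```

```text
t 18.9 ee [ 0.434   0.296  -0.0107] w 0.585 gf 31.2 F [ 0.4  1.5 -0.9]
t 20.0167 ee [0.4335 0.2957 0.0912] w 1.002 gf 0.0 F [-0.2 -0.5 -0.4]
scene [ 0 75 61 28 39 31 39 39 33  1] cup ([0.4323, 0.2946], 143, 0.0017) 0.0506
top [ 0 38 57  3  2  3  3  3  5  0] cup ([0.4345, 0.299], 14, 0.0007) 0.0497
wrist [   0  636 4125  342  260  297  308  330  919    0] cup ([0.4362, 0.2959], 1854, 0.0018) 0.0496
saucer 14880 mid [0.433  0.2917] ext [0.1049 0.1055] mean [0.4369 0.2911 0.013 ]
trivet 1320 mid [0.5641 0.2186] ext [0.0103 0.0609] mean [0.5646 0.2189 0.0092]
lid 2175 mid [0.4298 0.0501] ext [0.0517 0.035 ] mean [0.4292 0.0521 0.0151]
knob 97 mid [0.4287 0.0487] ext [0.0149 0.0057] mean [0.4287 0.0495 0.0264]
stand 0
stand_in 0
```

View pics/w5.png

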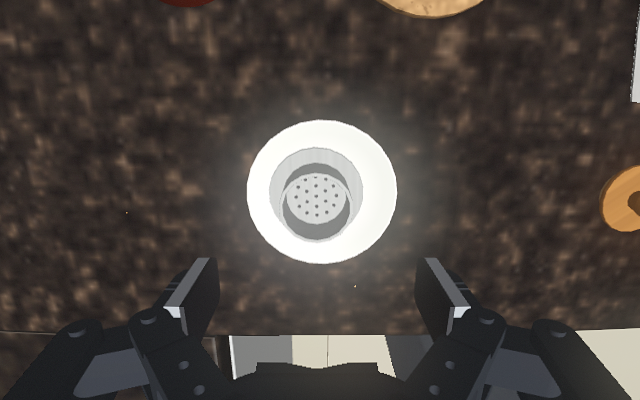

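The distributor stands upright on the saucer at (318,190). Next is the dripper.

```bash
cat >> h.py <<'E'
def lower(x,y,z0,z1,lim=6,step=.004):
    "step down from z0 to z1, stopping on contact force"
    f0=manip.current_force()[2]; z=z0
    while z>z1:
        z=max(z1,z-step); go(x,y,z,.03); f=manip.current_force()
        if f[2]-f0>lim: break
    print("lowered to",round(z,4),"dF",round(f[2]-f0,1),np.round(f,1)); return z
E
python3 - <<'E'
from h import *
x,y=.6477,-.105
manip.move_ptp([.62,y,.32-OFF],D); go(x,y,.26,.25); go(x,y,.179,.1); st()
manip.set_gripper(0.0,40); st()
go(x,y,.21,.08); go(x,y,.34,.2); st()
_,W=cloud("scene"); P=near(W,(x,y),.055,.05,.2); h=np.histogram(P[:,2],np.arange(.05,.2,.01))[0]; print(h)
P=near(W,(x,y),.05,.113,.138); print("server",circ(P,.031,(x,y)))
a,W=cloud("wrist"); b=manip.grab_frame("scene")[0][80:280,300:460]
cv2.imwrite("pics/w6.png",np.hstack([a,cv2.resize(b,(320,400))])[:, 160:,::-1])
E
```

```text
t 23.3083 ee [ 0.6481 -0.1051  0.1518] w 0.998 gf 0.0 F [1.2 0.1 0.5]
t 23.6667 ee [ 0.6481 -0.105   0.152 ] w 0.711 gf 43.4 F [-0.9  1.2  5.9]
t 25.0083 ee [ 0.6472 -0.1049  0.3103] w 0.71 gf 43.6 F [-0.5  0.2 -1.5]
[100 115 126 154 127  94  93 106 123 151  49   0   0   0   0]
server ([0.6467, -0.1073], 272, 0.0023)
```

View pics/w6.png

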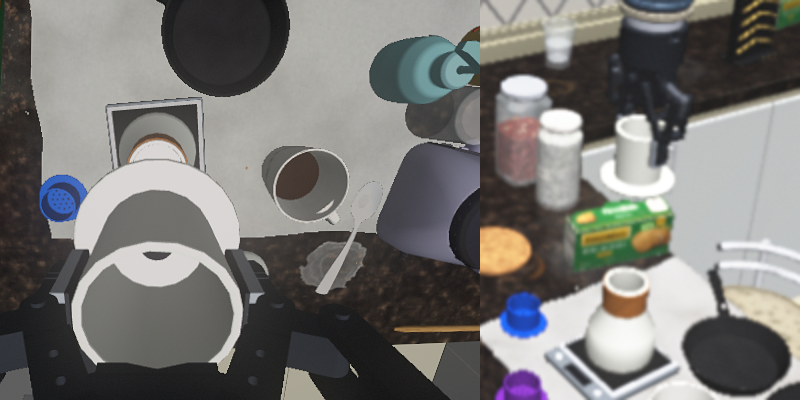

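The dripper is lifted and upright, and the server stays on the scale. Now I seat the dripper in the stand.

```bash
python3 - <<'E'
from h import *
x,y=.4463,-.238
manip.move_ptp([x,y,.30-OFF],D); go(x,y,.11,.2); st()
_,W=cloud("scene")
P=near(W,(x,y),.05,.035,.052);print("stand rim",circ(P[P[:,2]<.047],.031,(x,y)))
P=near(W,(x,y),.06,.072,.083);print("plate",circ(P,.045,(x,y)),P[:,2].min(),P.min(0).round(4),P.max(0).round(4))
z=lower(x,y,.09,.0715); st()
cv2.imwrite("pics/s7.png",cv2.resize(manip.grab_frame("scene")[0][240:360,260:420,::-1],(640,480)))
E
```

```text
t 27.225 ee [ 0.447  -0.2382  0.0828] w 0.71 gf 43.6 F [ 0.   0.6 -1. ]
stand rim ([0.4461, -0.2366], 133, 0.0014)
plate ([0.4464, -0.2361], 5, 0.001) 0.08189637710372152 [ 0.4054 -0.2812  0.0819] [ 0.4538 -0.2521  0.083 ]
lowered to 0.0715 dF 17.0 [-3.8  3.1 15.5]
t 29.325 ee [ 0.4467 -0.2382  0.0447] w 0.71 gf 44.7 F [-3.8  3.1 15.5]
```

View pics/s7.png

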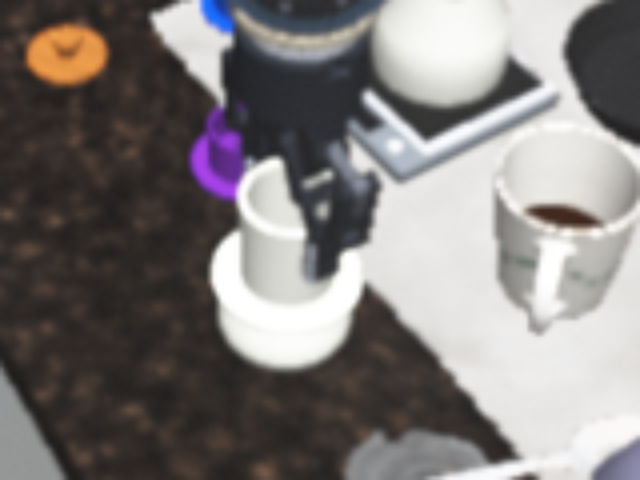

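The dripper plate sits flush on the stand, with contact at the expected height. I release it, check, and go look at the lid.

```bash
python3 - <<'E'
from h import *
x,y=.4463,-.238
manip.set_gripper(1.0); go(x,y,.18,.2)
for n in("scene","wrist"):
    im,W=cloud(n); P=near(W,(x,y),.05,.12-.012,.125); print(n,"rim z",np.percentile(P[:,2],[5,50,95]).round(4),circ(P,.0305,(x,y)))
    P=near(W,(x,y),.05,.042,.056);P=P[np.hypot(*(P[:,:2]-[x,y]).T)>.034]
    A=np.c_[P[:,:2]-[x,y],np.ones(len(P))]; print("plate plane",np.linalg.lstsq(A,P[:,2],rcond=None)[0].round(4))
lx,ly=.430,.039
manip.move_ptp([lx,ly,.13-OFF],D); st()
for n in("wrist","scene"):
    im,W=cloud(n); P=near(W,(lx,ly),.02,.025,.05) ; print(n,"knob",((P.min(0)+P.max(0))/2).round(4),P.mean(0).round(4),np.ptp(P,0).round(4))
    P=near(W,(lx,ly),.045,.007,.02); lo,hi=np.percentile(P,[1,99],0); print("disc",((lo+hi)/2).round(4),(hi-lo).round(4))
    if n=="wrist": cv2.imwrite("pics/w8.png",im[:,:,::-1])
E
```

```text
scene rim z [0.1087 0.1136 0.1164] ([0.4451, -0.2395], 201, 0.0016)
plate plane [0.0088 0.0305 0.0496]
wrist rim z [0.1093 0.1144 0.1156] ([0.4475, -0.2382], 2076, 0.0023)
plate plane [0.0006 0.0013 0.0498]
t 31.6333 ee [0.4305 0.0384 0.1021] w 1.002 gf 0.0 F [-0.7  0.1 -1.1]
wrist knob [0.431  0.0398 0.029 ] [0.4319 0.0397 0.0306] [0.0205 0.0205 0.008 ]
disc [0.4308 0.0398 0.0147] [0.0522 0.0527 0.0035]
scene knob [0.4281 0.0363 0.0295] [0.4274 0.0363 0.0296] [0.0201 0.0208 0.0072]
disc [0.4274 0.0378 0.0144] [0.052  0.0512 0.01  ]
```

View pics/w8.png

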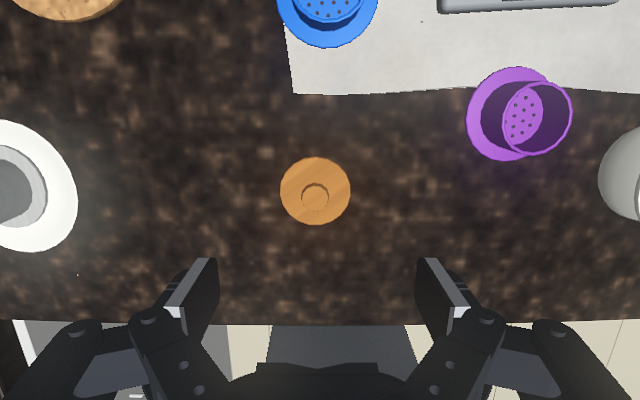

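The dripper is seated level (plate at z = .0497). The lid's disc shows at (315,190) with its knob at (315,195). I grasp the knob, then measure the server mouth from above.

```bash
python3 - <<'E'
from h import *
x,y=.4295,.039
go(x,y,.05,.15); go(x,y,.0175,.05); st()
manip.set_gripper(0.0,25); st()
go(x,y,.06,.08); go(x,y,.30,.3)
sx,sy=.648,-.105
manip.move_ptp([sx,sy,.29-OFF],D); st()
for n in("wrist","scene","top"):
    im,W=cloud(n); 
    P=near(W,(sx,sy),.04,.146,.158); print(n,"rim",circ(P,.0275,(sx,sy)) if len(P)>5 else 0, P.min(0).round(4),P.max(0).round(4))
    P=near(W,(sx,sy),.05,.27,.292); 
    if len(P)>5: lo,hi=np.percentile(P,[1,99],0); print("lid disc",len(P),((lo+hi)/2).round(4),(hi-lo).round(4),circ(P,.0285,(sx,sy)))
    if n=="wrist": a=im[:,120:520]
    if n=="scene": b=im[80:280,300:460]
cv2.imwrite("pics/w9.png",np.hstack([a,cv2.resize(b,(320,400))])[:,:,::-1])
E
```

```text
t 33.2167 ee [ 0.4296  0.039  -0.0105] w 1.0 gf 0.0 F [-0.8  1.   0. ]
t 33.8333 ee [ 0.4296  0.039  -0.0103] w 0.226 gf 24.3 F [-1.3  0.3  5.2]
t 36.4917 ee [ 0.6474 -0.1043  0.2617] w 0.227 gf 24.5 F [-0.1 -0.3  0.2]
wrist rim ([0.6492, -0.1051], 1087, 0.0015) [ 0.6277 -0.1358  0.146 ] [ 0.6792 -0.0744  0.1539]
lid disc 5174 [ 0.649  -0.1045  0.2863] [0.0541 0.0534 0.0041] ([0.6411, -0.1045], 5174, 0.0044)
scene rim ([0.6464, -0.1078], 125, 0.0017) [ 0.616  -0.1393  0.146 ] [ 0.6779 -0.0761  0.1536]
lid disc 183 [ 0.6448 -0.1072  0.2818] [0.0508 0.0539 0.0181] ([0.6541, -0.1009], 183, 0.0044)Traceback (most recent call last):
  File "<stdin>", line 10, in <module>
    return umr_minimum(a, axis, None, out, keepdims, initial, where)
ValueError: zero-size array to reduction operation minimum which has no identity
```

The wrist and scene views agree that the lid sits over the mouth to within about 1 mm. I lower it with a force guard.

```bash
python3 - <<'E'
from h import *
x,y=.6483,-.1053
go(x,y,.185,.15); z=lower(x,y,.177,.159,lim=5,step=.003); st()
im,W=cloud("scene"); P=near(W,(x,y),.04,.15,.163); print(np.histogram(P[:,2],np.arange(.145,.166,.003))[0],P[:,2].max())
cv2.imwrite("pics/s9.png",cv2.resize(im[160:290,310:450,::-1],(560,520)))
E
```

```text
lowered to 0.159 dF 5.9 [-1.5  0.2  5.3]
t 39.2583 ee [ 0.6487 -0.1054  0.1317] w 0.229 gf 24.8 F [-1.5  0.2  5.3]
[ 0 10 43 88 37  4  0] 0.1621610641513095
```

View pics/s9.png

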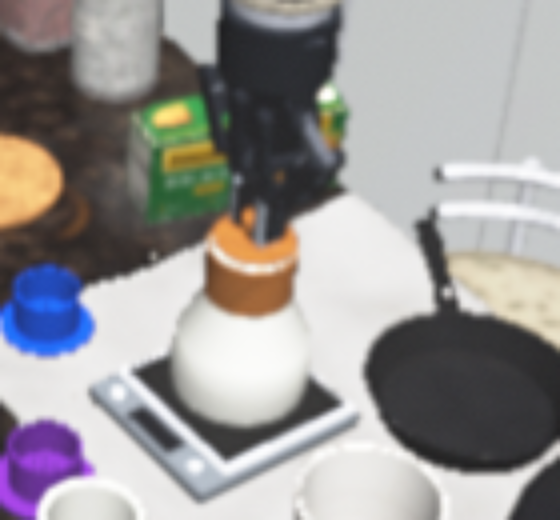

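The lid is seated flush on the rim at (252,245). I release it, verify it is level, then grip the server collar.

```bash
python3 - <<'E'
from h import *
x,y=.6483,-.1053
manip.set_gripper(1.0); go(x,y,.27,.2)
im,W=cloud("wrist"); P=near(W,(x,y),.03,.15,.163); P=P[np.hypot(*(P[:,:2]-[x,y]).T)>.013]
A=np.c_[P[:,:2]-[x,y],np.ones(len(P))]; print("lid plane",np.linalg.lstsq(A,P[:,2],rcond=None)[0].round(4))
lo,hi=np.percentile(P,[1,99],0); print("lid mid",((lo+hi)/2).round(4),(hi-lo).round(4)); targets(W)
go(x,y,.19,.15); go(x,y,.106,.08); st()
manip.set_gripper(0.0,60); st()
go(x,y,.13,.05); go(x,y,.19,.15); st()
im,W=cloud("scene"); P=near(W,(x,y),.06,.09,.25); print(P[:,2].max())
cv2.imwrite("pics/s10.png",cv2.resize(im[130:290,310:470,::-1],(560,560)))
E
```

```text
lid plane [-0.0051 -0.0037  0.1564]
lid mid [ 0.6502 -0.1051  0.1542] [0.053  0.0547 0.0082]
saucer 2911 mid [0.4338 0.2909] ext [0.1056 0.1043] mean [0.4412 0.287  0.0137]
trivet 7220 mid [0.6226 0.2166] ext [0.1143 0.1156] mean [0.6242 0.2157 0.0101]
lid 0
knob 0
stand 783 mid [ 0.4485 -0.2099] ext [0.074  0.0309] mean [ 0.454  -0.2089  0.0503]
stand_in 0
t 42.6 ee [ 0.6487 -0.1054  0.0786] w 0.998 gf 0.0 F [ 0.  -1.3  0.2]
t 42.95 ee [ 0.6486 -0.1052  0.0789] w 0.721 gf 65.4 F [-0.6  0.9  6.4]
t 44.1333 ee [ 0.6478 -0.1052  0.1611] w 0.721 gf 66.8 F [ 0.2  0.2 -6.8]
0.24999668112716317
```

View pics/s10.png

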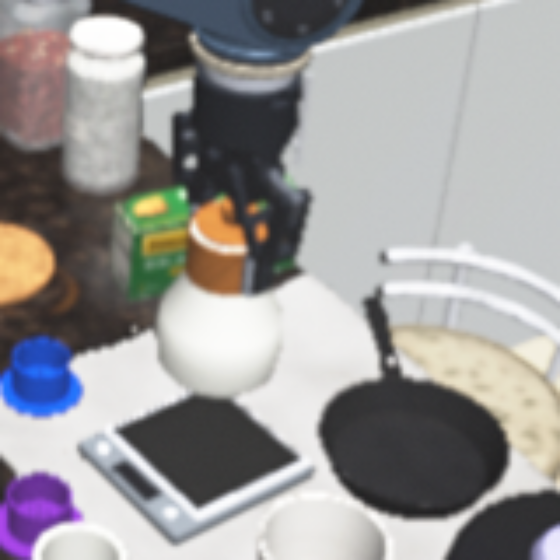

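The closed server is lifted clear and level, and the scale is empty. I carry it to the trivet at height, bowing away from the green box.

```bash
python3 - <<'E'
from h import *
x,y=.6207,.2165
go(.605,.03,.19,.15); go(x,y,.19,.15); go(x,y,.115,.12); z=lower(x,y,.101,.0915,lim=5,step=.003); st()
manip.set_gripper(1.0); go(x,y,.17,.15); go(x,y,.30,.3); st()
for n in("scene","wrist"):
    im,W=cloud(n)
    P=near(W,(x,y),.06,.05,.08); print(n,"body",circ(P,.048,(x,y)) if len(P)>9 else 0)
    P=near(W,(x,y),.032,.135,.147); P=P[np.hypot(*(P[:,:2]-[x,y]).T)>.013]
    A=np.c_[P[:,:2]-[x,y],np.ones(len(P))]; print("lid plane",np.linalg.lstsq(A,P[:,2],rcond=None)[0].round(4),"mid",((P.min(0)+P.max(0))/2).round(4))
    cv2.imwrite(f"pics/f_{n}.png",im[:,:,::-1])
E
```

```text
lowered to 0.092 dF 9.2 [0.5 0.8 3.4]
t 48.675 ee [0.6215 0.2168 0.065 ] w 0.721 gf 67.4 F [0.5 0.8 3.4]
t 50.2917 ee [0.6204 0.2164 0.271 ] w 0.999 gf 0.0 F [-1.  -0.3 -0.5]
scene body ([0.6225, 0.2216], 295, 0.0033)
lid plane [0.0286 0.0524 0.1416] mid [0.6183 0.213  0.141 ]
wrist body ([0.6143, 0.2169], 1420, 0.0033)
lid plane [-0.0076 -0.0087  0.1419] mid [0.6219 0.2167 0.1401]
```

View pics/f_scene.png

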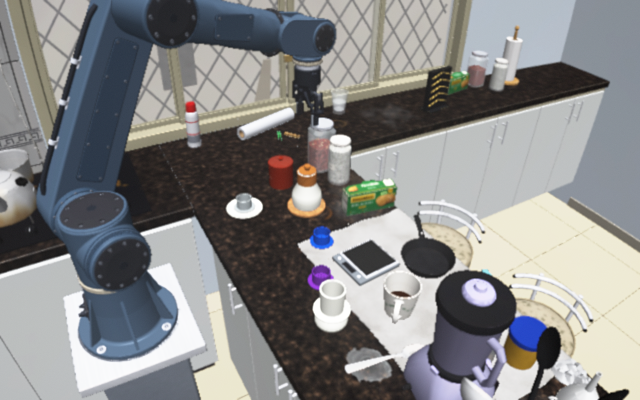

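View pics/f_wrist.png

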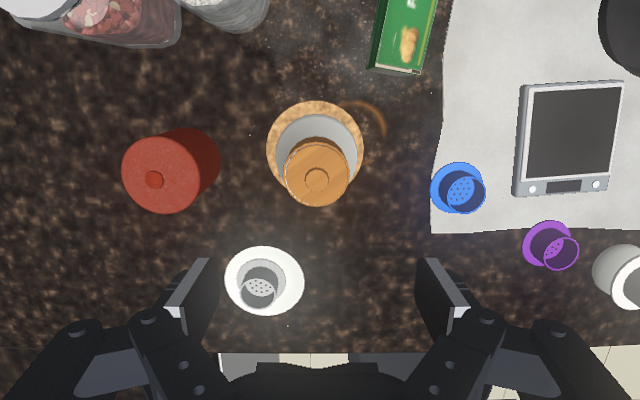

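The views show the closed server centred on the cork trivet at scene (307,195), the distributor on the saucer (244,203), the dripper in the stand (333,305), and the mug and tin unmoved. I hand the job in.

```bash
python3 -c "
from bench import manip
print(manip.sign_off())"
```

```text
the job is handed in; nothing more can be done
None
```

I handed the job in at about 50 s: the distributor is on the saucer, the dripper is seated in the stand, and the server was lidded on the scale and then set on the middle of the trivet; the mug and tin were left alone.

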